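# Right the fallen reagent bottle against the bottle fence

## Robot

A 7-joint arm with a two-finger parallel gripper is mounted at the origin on a cart in front of the work surface, level with it; the furniture and walls round the work are solid. World frame = base frame: x ahead of the robot, y to its left, z up, the work surface at z = 0. Lengths are in m, angles in rad, forces in N, time in s.
With the tool pointing down it reaches from about 0.4 to 0.85 m from the base axis. Payload 4.5 kg.
Tool frame: the origin (TCP) lies midway between the tips of the shut fingers; the grasp point (between the pads) lies 19 mm behind it (r.grip_point_offset is the distance from the TCP to the grasp point, in m); z points along the fingers, y is the line along which they close (so a half turn about z gives the same grasp; the last joint's range is limited). The gripper opens to 88 mm and grips with 3 to 60 N. Pads are 18 mm wide; open, the fingers measure 123 mm over their backs; the gripper's body (75 mm by 187 mm) begins 45 mm behind the grasp point.
Start: joints at [-1.19, 0.689, -0.195, 1.565, 0.157, 0.902, -0.215], TCP at [0.212, 0.588, 0.239] pointing down, gripper open.
Joint ranges: [-3.01, 3.01], [-0.46, 2.08], [-1.47, 1.51], [0.13, 2.56], [-1, 4.14], [0.04, 2.09], [-2.66, 2.66]. Speed limits (rad/s): [2.57, 2.57, 3.14, 3.14, 3.14, 3.14, 3.14].

## Interface

Orientations are given as a unit quaternion [x, y, z, w].
In Python, from plant import r, optics gives the robot as it stands.
- The arm moves only by the shell command python3 -m pendant 'ROWS' [OPENING] [FORCE]. ROWS is JSON, a list of rows, each a list of 6 numbers: the shift along the tool's x, y, z as a fraction of full scale, then the turn, a rotation vector about the tool's x, y, z as a fraction of full scale. A call has 1 to 5 rows; each row shifts and turns the commanded pose from where the row before left it, along the tool's axes as they then stand; what a row does not reach is not made up. Full scale, the value 1, is 0.025 m for a shift and pi rad for a turn. A row lasts 1/12 s, in which the tool goes at most 41.7 mm and 7.16 degrees, less where a joint would pass 70% of its speed; a pose out of reach is approached as far as the arm can. A call with a number of a shift or a turn outside -1 to 1 is refused whole. A call with a gripper value outside its range is refused whole. OPENING is the opening, from -1 (shut) to 1 (fully open), set as the call begins (- or left out, the last holds). The fingers move at their own pace and stop on an object; FORCE is the grip in N (left out, the last holds). Time passes only in rows, so rows that do not move let the fingers close. It gives the time, the measured TCP pose, the force, the opening and the grip force at its end, in the units of the state.
- r.get_state(): the state, without advancing time (a new reading comes with each control period).
- optics.snapshot(name): name is "scene" or "side" or "wrist"; returns (picture, depth): 480x640x3 uint8, blue, green, red; 480x640 float32, m along the optical axis (not along the pixel's ray), 0 where there is no reading.
- optics.calibration(name): a dict with "vfov" (degrees; the focal length in pixels is half the picture's height over the tangent of half this angle, whatever the lens; pixels are square), "cx", "cy" (the principal point, pixels), "cam_to_world" (4x4, takes a point from camera to world coordinates); the wrist camera has in their place "tool_from_camera" (4x4, takes a point from camera to tool coordinates, whose origin is the TCP and whose axes are the flange's). Camera axes: x right, y up, looking along -z (the intrinsics and any distortion apply to the point x, -y, -z); pixel columns grow to the right and rows downward; lengths in m; the calibration is good to about 2 mm. A picture is of the moment at which its call begins: read the wrist's pose just before it. calibration takes no time and is no camera call.
- r.finish_job(): hands the job in; it is judged then, once.
The state is a dict: "clock": time; "q": joint angles; "qd": joint speeds; "joint_torque": joint torques, N m; "tool_pos": TCP position; "eef_rot": TCP orientation; "contact_force": force on the tool from outside, world axes, zero at the start; "moment": the same for the moment, N m; "opening": opening from 0.0 (shut) to 1.0 (fully open); "finger_force": force on a finger pad.
Only numpy, scipy, OpenCV 4.12 (cv2) and the standard library are available. Lean on these libraries where they do the work, as an engineer would, in place of code of your own. Each camera call takes 0.05 s, during which the arm holds its last target. There are 200 camera calls.

## Task

The white reagent bottle has fallen over on the worktop, its base towards the grey bottle fence. Raise its cap end and push it over against the fence, so that the bottle stands upright on its base close against the front of the fence, and let go. Keep its base end down by the worktop rather than lifting the whole bottle into the air, and leave the two small bottles standing nearby as they are.

Things in the scene. Friction and masses are not known exactly. Their poses are not given: they have to be found in the camera images.
- fallen: fallen white bottle, 134 mm long, about 0.35 kg, lying level. Origin: centre of the base; z axis: base to cap. Body 62 mm across, narrowing from 73 mm up; smooth fixed cap 41 mm across, 103 to 134 mm from the base. Pinched lightly (20 to 40 N) across the cap and raised, it turns in the fingers by its weight, base staying down. Pushed at the fence while leaning low it jams: raise the cap first.
- fence: the bottle fence, fixed to the worktop: an upright grey painted sheet-steel plate 200 mm long and 110 mm high with struts behind. Its origin is the middle of the foot of its flat front face, on the worktop. Its x axis is horizontal and points from the front face away to the back (the bottle lies on the -x side); its y axis runs along the face; z up. Its place and direction vary.
- amber: bystander: standing amber reagent bottle, 46 mm in diameter and 89 mm high; origin at the centre of its base. Leave it alone.
- dropper: bystander: standing white dropper bottle, 32 mm in diameter and 69 mm high; origin at the centre of its base. Leave it alone.

How it is judged:
By the outcome, as a careful person would: the job done as asked, in the order asked, and still so for the second after the job is handed in, with the robot touching nothing.
It also fails if it takes over 38 s, if anything falls off the work surface, if the arm or the gripper's body presses on something with over 40 N, if the wrist force passes 120 N, or if a joint passes its speed limit or range.

## Working session

There is one attempt and no reset: what is moved stays moved. The work goes in short steps, Python scripts to look and compute and a shell command to move; the robot and the scene stay as the last step left them, time stands still between calls to the robot, and variables do not carry over. Pictures are saved under pics/ and viewed, at most 10 in all, crops included, and the job is handed in when it is done.

```bash
mkdir -p pics; ls; python3 - <<'E'
from plant import r, optics
import cv2, numpy as np
s=r.get_state(); print(s['clock'],s['tool_pos'],s['eef_rot'],s['opening'])
ims=[]
for n in ("scene","side"):
    p,d=optics.snapshot(n); c=optics.calibration(n); print(n,{k:(np.round(v,4).tolist() if k!='vfov' else v) for k,v in c.items()})
    cv2.imwrite(f"pics/{n}0.png",p); np.save(f"pics/{n}0.npy",d)
    print((d>0).mean())
E
```

```text
pics
0.0 [0.21225226 0.58718924 0.23789907] [ 1.72471500e-01  9.85014077e-01 -9.17332039e-04 -8.78898495e-05] 1.002153232947099
scene {'vfov': 52.47060350301959, 'cx': 322.8227, 'cy': 237.805, 'cam_to_world': [[0.7823, 0.3826, -0.4915, 0.1075], [-0.6229, 0.4768, -0.6202, -0.5658], [-0.003, 0.7914, 0.6113, 0.5578], [0.0, 0.0, 0.0, 1.0]]}
0.995732421875
side {'vfov': 48.66588364422727, 'cx': 325.507, 'cy': 245.8473, 'cam_to_world': [[0.9667, 0.1025, -0.2347, 0.2877], [-0.2559, 0.4263, -0.8676, -0.8512], [0.0111, 0.8988, 0.4383, 0.4747], [0.0, 0.0, 0.0, 1.0]]}
0.9960416666666667
```

View pics/scene0.png

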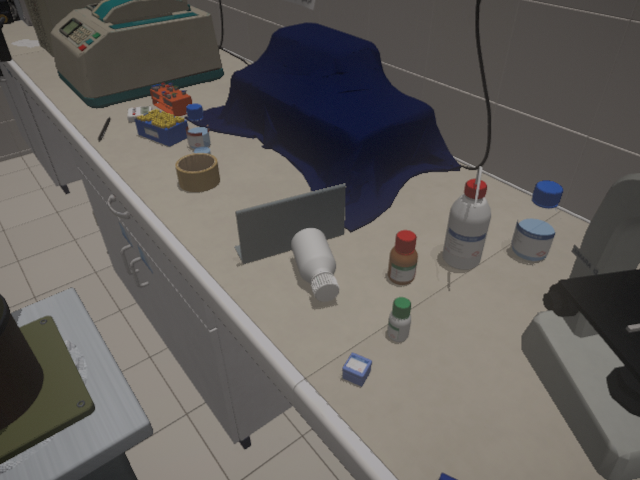

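View pics/side0.png

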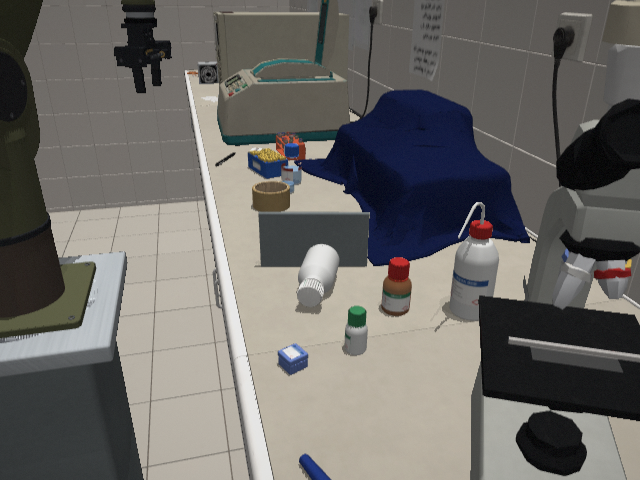

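The pictures show the white bottle lying with its cap at about (325,290) in scene and (310,292) in side. The fence face is behind it (side 260–369, 212–267). Amber is at (403,258) and the dropper at (400,320), both in scene. Next I'll measure them from depth.

```bash
cat > h.py <<'E'
import numpy as np, cv2
from plant import r, optics
from scipy.spatial.transform import Rotation as R
def cloud(n,d,c=None,T=None):
    c=c or optics.calibration(n); T=c['cam_to_world'] if T is None else T
    f=240/np.tan(np.radians(c['vfov'])/2)
    v,u=np.mgrid[:480,:640]
    P=np.stack([(u-c['cx'])/f*d,-(v-c['cy'])/f*d,-d],-1)
    T=np.array(T)
    return P@T[:3,:3].T+T[:3,3]
E
cat > m.py <<'E'
from h import *
for n,fb,bb,am,dr in (("scene",(240,190,345,258),(290,226,342,302),(388,230,420,285),(388,297,413,342)),("side",(262,214,367,264),(296,243,342,308),(382,257,413,315),(344,306,370,355))):
    p=cv2.imread(f"pics/{n}0.png"); d=np.load(f"pics/{n}0.npy"); W=cloud(n,d); h=cv2.cvtColor(p,cv2.COLOR_BGR2HSV)
    def crop(b): return W[b[1]:b[3],b[0]:b[2]].reshape(-1,3),h[b[1]:b[3],b[0]:b[2]].reshape(-1,3)
    t=W[330:420,260:300].reshape(-1,3) if n=='scene' else W[380:440,300:400].reshape(-1,3); print(n,'table z',np.median(t[:,2]))
    P,H=crop(fb); m=(H[:,2]<130)&(P[:,2]>.015)
    Q=P[m]; 
    for _ in range(8):
        c=np.median(Q,0) if _==0 else Q.mean(0); w=np.linalg.svd(Q-Q.mean(0),full_matrices=False)[2][2]; e=np.abs((Q-np.median(Q,0))@w); Q=Q[e<max(.004,np.percentile(e,90))] if _<4 else Q[e<.005]
    w*=np.sign(w[0]*0+w[1]); c=Q.mean(0); nh=w[:2]/np.linalg.norm(w[:2]); tv=np.array([-nh[1],nh[0]]); s=Q[:,:2]@tv
    print(' fence n',w.round(4),'yaw',np.degrees(np.arctan2(nh[1],nh[0])),'offset',(Q[:,:2]@nh).mean(),'s range',np.percentile(s,[.5,99.5]),'zmax',Q[:,2].max(),len(Q))
    sm=np.percentile(s,[.5,99.5]).mean(); print('  centre',nh*(Q[:,:2]@nh).mean()+tv*sm)
    P,H=crop(bb); m=(P[:,2]>.006)&(P[:,2]<.075)&(H[:,1]<60)&(H[:,2]>110); Q=P[m]
    off=Q[:,:2]@nh-(Q[:,:2]@nh*0+c[:2]@nh); Q=Q[off<-.006]
    print(' bottle n',len(Q),'mean',Q.mean(0),'zmax',np.percentile(Q[:,2],99)); np.save(f'pics/b_{n}.npy',Q)
    for nm,b in (('amber',am),('dropper',dr)):
        P,H=crop(b); Q=P[(P[:,2]>.015)&(P[:,2]<.1)]; m=Q[np.linalg.norm(Q[:,:2]-np.median(Q[:,:2],0),axis=1)<.03]
        print(' ',nm,'med',np.median(m,0),m.min(0),m.max(0))
from scipy.optimize import least_squares
Q=np.vstack([np.load('pics/b_scene.npy'),np.load('pics/b_side.npy')])
C=Q.mean(0); ax=np.linalg.svd(Q-C,full_matrices=False)[2][0]; ax*=-np.sign(ax[1]); th=np.arctan2(ax[1],ax[0])
# body profile radius fit
def res(x,A=Q):
    a=np.array([np.cos(x[2]),np.sin(x[2])]); b=x[:2]
    s=(A[:,:2]-b)@a; l=(A[:,:2]-b)@np.array([-a[1],a[0]]); rr=np.hypot(l,A[:,2]-.031)
    return np.where(s<-.001,-s*1.0+0*rr,rr-np.interp(s,[0,.073,.103,.134],[.031,.031,.0205,.0205])) + np.where(s>.134,s-.134,0)
a=np.array([np.cos(th),np.sin(th)])
o=least_squares(res,[*(C[:2]-.06*a),th],loss='soft_l1',f_scale=.002); x=o.x
a=np.array([np.cos(x[2]),np.sin(x[2])]);s=(Q[:,:2]-x[:2])@a
print('base',x[:2],'axis deg',np.degrees(x[2]),'cap end',x[:2]+.134*a,'cap mid',x[:2]+.118*a,'s range',np.percentile(s,[1,99]),'rms',np.sqrt(np.mean(res(x)**2)))
for n in('scene','side'):
    A=np.load(f'pics/b_{n}.npy'); print(n,least_squares(res,x,loss='soft_l1',f_scale=.002,args=(A,)).x, np.percentile((A[:,:2]-x[:2])@a,[1,99]))
E
python3 m.py
```

```text
scene table z -0.008763038252363131
 fence n [ 2.261e-01  9.741e-01 -4.000e-04] yaw 76.9332202185658 offset 0.11976922663084345 s range [-0.58123924 -0.38411779] zmax 0.11145384415320725 4146
  centre [0.49725884 0.00754094]
 bottle n 1806 mean [ 0.4732145  -0.08275197  0.05151331] zmax 0.062420652493028105
  amber med [ 0.58094222 -0.17552433  0.05469503] [ 0.56752549 -0.18990078  0.01505694] [ 0.61055372 -0.14824876  0.09029578]
  dropper med [ 0.48797673 -0.25972704  0.0447933 ] [ 0.47845241 -0.26944458  0.0154613 ] [ 0.50895561 -0.23971749  0.0705761 ]
side table z 0.000657396208990052
 fence n [0.227  0.9739 0.0032] yaw 76.87835296848954 offset 0.11892473358390754 s range [-0.57842094 -0.38814541] zmax 0.10908089308951674 3929
  centre [0.49766299 0.00610505]
 bottle n 1775 mean [ 0.47599943 -0.09981558  0.04743949] zmax 0.06327272736322222
  amber med [ 0.58591207 -0.18079361  0.0536097 ] [ 0.56814341 -0.19204545  0.01502399] [ 0.61402689 -0.15184467  0.09082283]
  dropper med [ 0.49233012 -0.26473153  0.04410542] [ 0.47866048 -0.27201499  0.01503701] [ 0.51131055 -0.24508214  0.07093102]
base [ 0.50813071 -0.01545877] axis deg -113.8549535730831 cap end [ 0.45393808 -0.13801145] cap mid [ 0.46040884 -0.12337829] s range [0.01211865 0.14164133] rms 0.002417699173466533
scene [ 0.50710539 -0.01461196 -1.98280728] [0.01118165 0.13892992]
side [ 0.50981852 -0.01620755 -1.99910977] [0.01318545 0.14196009]
```

```bash
cat > plan.py <<'E'
import sys,json
from h import *
# usage: plan.py x y z yangle_deg nrows : rows from current pose to TCP target, tool pointing down
def plan(tx,ty,tz,ya,n,rd=3):
    s=r.get_state(); p=np.array(s['tool_pos']); q=R.from_quat(s['eef_rot'])
    a=np.radians(ya); y=np.array([np.cos(a),np.sin(a),0]); z=np.array([0,0,-1.]); T=R.from_matrix(np.stack([np.cross(y,z),y,z],1))
    w=(q.inv()*T).as_rotvec(); st=w/n; out=[]
    for k in range(n):
        rem=np.array([tx,ty,tz])-p; d=rem/(n-k)
        row=np.round(np.r_[q.inv().apply(d)/.025,st/np.pi],[rd]*3+[4]*3)
        p=p+q.apply(row[:3]*.025); q=q*R.from_rotvec(row[3:]*np.pi); out.append(row.tolist())
    for i in range(0,n,5): print(json.dumps(out[i:i+5]))
    print('end',p,'rot deg',np.degrees(np.linalg.norm(w)))
if __name__=='__main__': plan(*map(float,sys.argv[1:5]),int(sys.argv[5]),2)
E
python3 plan.py .455 -.135 .2 -24 35
```

```text
Traceback (most recent call last):
TypeError: 'list' object cannot be interpreted as an integer

During handling of the above exception, another exception occurred:

Traceback (most recent call last):
  File "plan.py", line 14, in <module>
    if __name__=='__main__': plan(*map(float,sys.argv[1:5]),int(sys.argv[5]),2)
                             ~~~~^^^^^^^^^^^^^^^^^^^^^^^^^^^^^^^^^^^^^^^^^^^^^^
  File "plan.py", line 10, in plan
    row=np.round(np.r_[q.inv().apply(d)/.025,st/np.pi],[rd]*3+[4]*3)
TypeError: 'list' object cannot be interpreted as an integer
```

```bash
sed -i 's|row=np.round.*|row=np.r_[np.round(q.inv().apply(d)/.025,rd),np.round(st/np.pi,3)]+0.|' plan.py; python3 plan.py .455 -.135 .2 -24 35
```

```text
[[-0.54, -0.68, 0.04, 0.0, 0.0, 0.015], [-0.57, -0.66, 0.04, 0.0, 0.0, 0.015], [-0.6, -0.63, 0.04, 0.0, 0.0, 0.015], [-0.63, -0.6, 0.05, 0.0, 0.0, 0.015], [-0.66, -0.57, 0.04, 0.0, 0.0, 0.015]]
[[-0.69, -0.54, 0.05, 0.0, 0.0, 0.015], [-0.71, -0.5, 0.04, 0.0, 0.0, 0.015], [-0.73, -0.47, 0.05, 0.0, 0.0, 0.015], [-0.75, -0.43, 0.04, 0.0, 0.0, 0.015], [-0.77, -0.4, 0.05, 0.0, 0.0, 0.015]]
[[-0.79, -0.36, 0.04, 0.0, 0.0, 0.015], [-0.81, -0.32, 0.05, 0.0, 0.0, 0.015], [-0.82, -0.29, 0.04, 0.0, 0.0, 0.015], [-0.84, -0.25, 0.05, 0.0, 0.0, 0.015], [-0.85, -0.21, 0.04, 0.0, 0.0, 0.015]]
[[-0.85, -0.17, 0.05, 0.0, 0.0, 0.015], [-0.86, -0.13, 0.04, 0.0, 0.0, 0.015], [-0.87, -0.08, 0.05, 0.0, 0.0, 0.015], [-0.87, -0.04, 0.04, 0.0, 0.0, 0.015], [-0.87, 0.0, 0.05, 0.0, 0.0, 0.015]]
[[-0.87, 0.04, 0.04, 0.0, 0.0, 0.015], [-0.87, 0.08, 0.05, 0.0, 0.0, 0.015], [-0.86, 0.12, 0.04, 0.0, 0.0, 0.015], [-0.86, 0.16, 0.05, 0.0, 0.0, 0.015], [-0.85, 0.2, 0.04, 0.0, 0.0, 0.015]]
[[-0.84, 0.24, 0.05, 0.0, 0.0, 0.015], [-0.82, 0.28, 0.04, 0.0, 0.0, 0.015], [-0.81, 0.32, 0.05, 0.0, 0.0, 0.015], [-0.8, 0.35, 0.04, 0.0, 0.0, 0.015], [-0.78, 0.39, 0.05, 0.0, 0.0, 0.015]]
[[-0.76, 0.43, 0.04, 0.0, 0.0, 0.015], [-0.74, 0.46, 0.05, 0.0, 0.0, 0.015], [-0.71, 0.5, 0.04, 0.0, 0.0, 0.015], [-0.69, 0.53, 0.05, 0.0, 0.0, 0.015], [-0.66, 0.56, 0.04, 0.0, 0.0, 0.015]]
end [ 0.45497704 -0.13498746  0.20003839] rot deg 94.13584322436273
```

```bash
python3 -m pendant '[[-0.54,-0.68,0,0,0,0.015],[-0.57,-0.66,0,0,0,0.015],[-0.6,-0.63,0,0,0,0.015],[-0.63,-0.6,0,0,0,0.015],[-0.66,-0.57,0,0,0,0.015]]' 1
python3 -m pendant '[[-0.69,-0.54,0,0,0,0.015],[-0.71,-0.5,0,0,0,0.015],[-0.73,-0.47,0,0,0,0.015],[-0.75,-0.43,0,0,0,0.015],[-0.77,-0.4,0,0,0,0.015]]'
python3 -m pendant '[[-0.79,-0.36,0,0,0,0.015],[-0.81,-0.32,0,0,0,0.015],[-0.82,-0.29,0,0,0,0.015],[-0.84,-0.25,0,0,0,0.015],[-0.85,-0.21,0,0,0,0.015]]'
python3 -m pendant '[[-0.85,-0.17,0,0,0,0.015],[-0.86,-0.13,0,0,0,0.015],[-0.87,-0.08,0,0,0,0.015],[-0.87,-0.04,0,0,0,0.015],[-0.87,0,0,0,0,0.015]]'
python3 plan.py .455 -.135 .2 -24 15
```

```text
clock: 0.52
tool_pos: [0.2469, 0.4833, 0.2384]
eef_rot: [0.288, 0.958, -0.0, -0.0]
contact_force: [0.8, -0.1, -0.2]
opening: 1.0
finger_force: 0.0
clock: 0.93
tool_pos: [0.2815, 0.3804, 0.2385]
eef_rot: [0.399, 0.917, -0.0, -0.0]
contact_force: [0.8, 0.2, -0.7]
opening: 1.003
finger_force: 0.0
clock: 1.35
tool_pos: [0.3161, 0.2771, 0.2386]
eef_rot: [0.504, 0.864, -0.0, -0.0]
contact_force: [0.7, -0.4, -0.8]
opening: 0.998
finger_force: 0.0
clock: 1.77
tool_pos: [0.3509, 0.1741, 0.2386]
eef_rot: [0.602, 0.799, -0.0, -0.0]
contact_force: [0.9, 0.5, 0.1]
opening: 0.997
finger_force: 0.0
[[-0.87, 0.04, 0.1, 0.0, 0.0, 0.015], [-0.87, 0.08, 0.1, 0.0, 0.0, 0.015], [-0.86, 0.12, 0.1, 0.0, 0.0, 0.015], [-0.85, 0.16, 0.1, 0.0, 0.0, 0.015], [-0.85, 0.2, 0.1, 0.0, 0.0, 0.015]]
[[-0.84, 0.24, 0.1, 0.0, 0.0, 0.015], [-0.82, 0.28, 0.11, 0.0, 0.0, 0.015], [-0.81, 0.32, 0.1, 0.0, 0.0, 0.015], [-0.79, 0.36, 0.11, 0.0, 0.0, 0.015], [-0.78, 0.39, 0.1, 0.0, 0.0, 0.015]]
[[-0.76, 0.43, 0.11, 0.0, 0.0, 0.015], [-0.73, 0.46, 0.1, 0.0, 0.0, 0.015], [-0.71, 0.5, 0.11, 0.0, 0.0, 0.015], [-0.69, 0.53, 0.1, 0.0, 0.0, 0.015], [-0.66, 0.57, 0.11, 0.0, 0.0, 0.015]]
end [ 0.45500212 -0.13504274  0.19987976] rot deg 40.01285836417421
```

Tracking is good. I'll carry on, then look with the wrist camera.

```bash
python3 -m pendant '[[-0.87,0.04,0,0,0,0.015],[-0.87,0.08,0,0,0,0.015],[-0.86,0.12,0,0,0,0.015],[-0.85,0.16,0,0,0,0.015],[-0.85,0.2,0,0,0,0.015]]' >/dev/null
python3 -m pendant '[[-0.84,0.24,0,0,0,0.015],[-0.82,0.28,0,0,0,0.015],[-0.81,0.32,0,0,0,0.015],[-0.79,0.36,0,0,0,0.015],[-0.78,0.39,0,0,0,0.015]]' >/dev/null
python3 -m pendant '[[-0.76,0.43,0,0,0,0.015],[-0.73,0.46,0,0,0,0.015],[-0.71,0.5,0,0,0,0.015],[-0.69,0.53,0,0,0,0.015],[-0.66,0.57,0,0,0,0.015]]'
python3 - <<'E'
from h import *
s=r.get_state(); p,d=optics.snapshot('wrist'); c=optics.calibration('wrist')
T=np.eye(4); T[:3,:3]=R.from_quat(s['eef_rot']).as_matrix(); T[:3,3]=s['tool_pos']; T=T@np.array(c['tool_from_camera'])
W=cloud('wrist',d,c,T); np.save('pics/w1.npy',W); cv2.imwrite('pics/w1.png',p)
m=(W[...,2]>.025)&(W[...,2]<.07)&(np.abs(W[...,0]-.47)<.08)&(W[...,1]<.02)&(W[...,1]>-.17)
Q=W[m]; a=np.array([np.cos(np.radians(-114)),np.sin(np.radians(-114))]); b=np.array([.5081,-.0155])
k=(Q[:,:2]-b)@a; l=(Q[:,:2]-b)@[-a[1],a[0]]
print(len(Q),np.percentile(k,[.5,99.5]))
for s0 in np.arange(-.01,.16,.01):
    g=(k>=s0)&(k<s0+.01)
    if g.sum()>10: print(round(s0,3),g.sum(),np.percentile(l[g],[3,97]).round(4),np.percentile(Q[g,2],98).round(4))
E
```

```text
clock: 3.02
tool_pos: [0.4556, -0.1347, 0.2385]
eef_rot: [0.841, 0.541, -0.0, -0.0]
contact_force: [0.4, 0.4, -1.1]
opening: 1.0
finger_force: 0.0
12390 [-0.02402497  0.13958221]
-0.01 784 [-0.0812 -0.0423] 0.0692
0.0 154 [-0.0254  0.026 ] 0.06
0.01 1012 [-0.0279  0.0277] 0.0616
0.02 1000 [-0.028   0.0278] 0.0615
0.03 978 [-0.0278  0.028 ] 0.0613
0.04 977 [-0.0281  0.0282] 0.0613
0.05 926 [-0.0277  0.0283] 0.0613
0.06 899 [-0.028   0.0276] 0.061
0.07 867 [-0.0282  0.0278] 0.061
0.08 784 [-0.0266  0.0268] 0.0603
0.09 540 [-0.0211  0.0212] 0.0555
0.1 409 [-0.0158  0.0155] 0.0474
0.11 525 [-0.0186  0.0181] 0.0493
0.12 497 [-0.0188  0.019 ] 0.0493
0.13 479 [-0.0191  0.0191] 0.0491
0.14 51 [-0.0159  0.0158] 0.0488
```

View pics/w1.png

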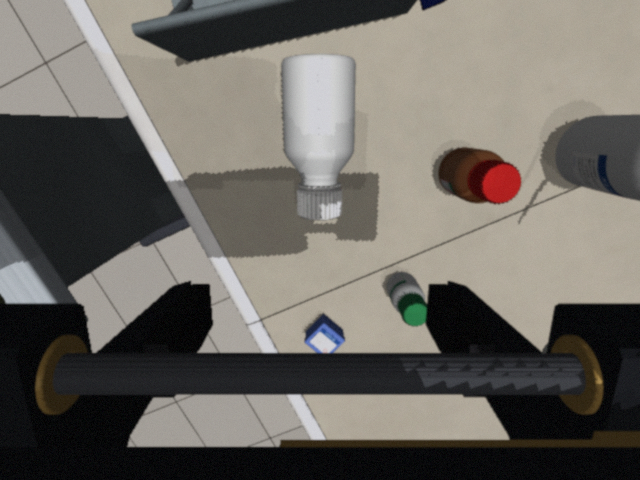

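Wrist view: the bottle is at columns 285–355, with the cap at rows 185–218. The small bottles are clear of the fingers. The cap middle is at about (0.4566,-0.131), so I'll descend there and pinch.

```bash
python3 -m pendant '[[0.03,0,1,0,0,0],[0.03,0,1,0,0,0],[0.03,0,1,0,0,0],[0.03,0,1,0,0,0],[0.03,0,1,0,0,0]]'>/dev/null
python3 -m pendant '[[0,0,1,0,0,0],[0,0,1,0,0,0],[0,0,1,0,0,0],[0,0,0.7,0,0,0],[0,0,0.3,0,0,0]]'
python3 -m pendant '[[0,0,0,0,0,0],[0,0,0,0,0,0],[0,0,0,0,0,0],[0,0,0,0,0,0],[0,0,0,0,0,0]]' -1 28
python3 -m pendant '[[0,0,0,0,0,0],[0,0,0,0,0,0],[0,0,0,0,0,0]]'
```

```text
clock: 3.9
tool_pos: [0.4561, -0.1298, 0.0114]
eef_rot: [0.84, 0.542, -0.001, -0.001]
contact_force: [0.3, -0.7, 0.4]
opening: 0.998
finger_force: 0.0
clock: 4.32
tool_pos: [0.4578, -0.1305, 0.0147]
eef_rot: [0.84, 0.542, 0.001, 0.001]
contact_force: [0.2, 0.4, -0.4]
opening: 0.646
finger_force: 0.0
clock: 4.57
tool_pos: [0.4574, -0.1304, 0.014]
eef_rot: [0.84, 0.542, 0.0, 0.0]
contact_force: [-0.2, -0.8, 1.4]
opening: 0.463
finger_force: 28.0
```

```bash
python3 -m pendant '[[0,0,-0.3,0,0,0],[0,0,-0.3,0,0,0],[0,0,-0.3,0,0,0],[0,0,-0.3,0,0,0],[0,0,-0.3,0,0,0]]'
python3 -m pendant '[[0,0,-0.3,0,0,-0.01],[0,0,-0.3,0,0,-0.01],[0,0,-0.3,0,0,-0.01],[0,0,-0.3,0,0,-0.01],[0,0,0,0,0,0]]'
python3 - <<'E'
from h import *
p,d=optics.snapshot('side'); p2,d2=optics.snapshot('scene')
np.save('pics/s2.npy',d);np.save('pics/c2.npy',d2)
cv2.imwrite('pics/s2.png',np.hstack([cv2.resize(p[170:350,220:440],None,fx=1.8,fy=1.8),cv2.resize(p2[150:330,210:430],None,fx=1.8,fy=1.8)]))
E
```

```text
clock: 4.98
tool_pos: [0.4571, -0.1303, 0.0522]
eef_rot: [0.84, 0.542, 0.0, 0.0]
contact_force: [0.3, 0.1, -2.4]
opening: 0.46
finger_force: 28.0
clock: 5.4
tool_pos: [0.4572, -0.1308, 0.0826]
eef_rot: [0.804, 0.594, 0.0, 0.001]
contact_force: [-1.8, -2.2, 1.4]
opening: 0.46
finger_force: 28.0
```

View pics/s2.png

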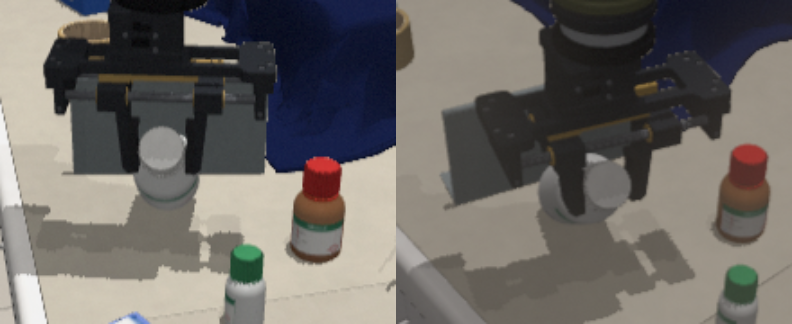

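The cap end is up, the base is on the worktop, and nothing else has been touched. Next: raise to about 60° and start towards the fence.

```bash
python3 -m pendant '[[0,0,-0.25,0,0,-0.011],[0,0,-0.25,0,0,-0.011],[0,0,-0.15,0,0,0],[0.15,0,-0.1,0,0,0],[0.3,0,-0.04,0,0,0]]'
python3 -m pendant '[[0.3,0,0,0,0,0],[0.3,0,0,0,0,0],[0.3,0,0,0,0,0],[0.3,0,0,0,0,0],[0.2,0,0,0,0,0]]'
cat > look.py <<'E'
import sys
from h import *
t=sys.argv[1]; nh=np.array([.2265,.974]); tv=np.array([-nh[1],nh[0]])
s=r.get_state(); q=R.from_quat(s['eef_rot']).as_matrix(); g=s['tool_pos']-q[:,2]*.019
print('clock',s['clock'],'grip n',g[:2]@nh,'t',g[:2]@tv,'z',g[2],'yang',np.degrees(np.arctan2(q[1,1],q[0,1])),'F',np.round(s['contact_force'],1))
ims=[]
for n in('scene','side'):
    p,d=optics.snapshot(n); W=cloud(n,d); h=cv2.cvtColor(p,cv2.COLOR_BGR2HSV)
    N=W[...,:2]@nh; L=W[...,:2]@tv-g[:2]@tv; Z=W[...,2]
    m=(N>g[:2]@nh-.06)&(N<.116)&(np.abs(L)<.06)&(Z>.004)&(Z<.14)&(h[...,1]<60)&(h[...,2]>95)
    print(n,m.sum())
    for z0 in np.arange(.005,.135,.01):
        k=m&(Z>=z0)&(Z<z0+.01)
        if k.sum()>8: print('  z%.3f'%z0,k.sum(),'n front',np.percentile(N[k],3).round(4),'L',np.percentile(L[k],[3,97]).round(4))
    ims.append(p)
a,b=ims
cv2.imwrite(f'pics/{t}.png',np.hstack([cv2.resize(b[170:350,220:440],None,fx=1.8,fy=1.8),cv2.resize(a[150:330,210:430],None,fx=1.8,fy=1.8)]))
E
python3 look.py l3
```

```text
clock: 5.92
tool_pos: [0.4599, -0.1202, 0.1017]
eef_rot: [0.784, 0.62, 0.0, 0.001]
contact_force: [-1.8, -2.9, 11.6]
opening: 0.458
finger_force: 28.0
clock: 6.33
tool_pos: [0.4705, -0.0843, 0.1029]
eef_rot: [0.783, 0.621, 0.002, 0.002]
contact_force: [0.1, -0.5, 13.8]
opening: 0.454
finger_force: 28.0
clock 6.3333 grip n 0.02443942900208075 t -0.4771981223967488 z 0.12192962048360073 yang -13.16218225833005 F [ 0.1 -0.5 13.8]
scene 963
  z0.005 12 n front 0.0135 L [-0.0013  0.0274]
  z0.015 49 n front 0.0125 L [-0.0013  0.0317]
  z0.025 34 n front 0.0109 L [-0.024   0.0309]
  z0.035 28 n front 0.0077 L [0.0014 0.0322]
  z0.065 32 n front 0.0045 L [-0.008   0.0276]
  z0.075 239 n front 0.0051 L [-0.0135  0.0301]
  z0.085 177 n front 0.0097 L [-0.0091  0.0265]
  z0.095 33 n front 0.0101 L [-0.0039  0.0158]
  z0.105 22 n front 0.0098 L [-0.0106  0.0158]
  z0.125 166 n front 0.0064 L [-0.0164  0.0162]
side 2166
  z0.005 152 n front 0.0125 L [-0.0258  0.0295]
  z0.015 153 n front 0.0112 L [-0.0257  0.0293]
  z0.025 166 n front 0.009 L [-0.0273  0.0291]
  z0.035 170 n front 0.0079 L [-0.0272  0.0289]
  z0.045 96 n front 0.0062 L [-0.027   0.0305]
  z0.055 56 n front 0.0037 L [-0.0221  0.0256]
  z0.065 181 n front 0.0035 L [-0.0265  0.0284]
  z0.075 247 n front 0.0036 L [-0.0267  0.0283]
  z0.085 233 n front 0.0089 L [-0.0235  0.0251]
  z0.095 114 n front 0.0123 L [-0.0175  0.0182]
  z0.105 115 n front 0.0083 L [-0.0172  0.0179]
  z0.115 127 n front 0.0068 L [-0.0177  0.0178]
  z0.125 167 n front 0.0053 L [-0.0193  0.0193]
```

View pics/l3.png

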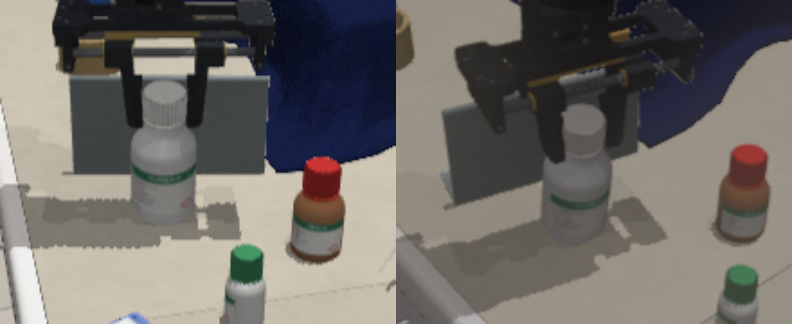

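It's nearly upright (about 81°), with the base down and about 45 mm left to the fence.

```bash
python3 -m pendant '[[0.3,0,0,0,0,0],[0.3,0,0,0,0,0],[0.3,0,0,0,0,0],[0.3,0,0,0,0,0],[0.3,0,0,0,0,0]]'
python3 -m pendant '[[0.2,0,0.02,0,0,0],[0.15,0,0.02,0,0,0],[0.1,0,0.02,0,0,0],[0.1,0,0.02,0,0,0],[0,0,0,0,0,0]]'
python3 look.py l4
```

```text
clock: 6.85
tool_pos: [0.4758, -0.0477, 0.1006]
eef_rot: [0.784, 0.621, -0.0, -0.001]
contact_force: [-0.6, -1.0, -2.3]
opening: 0.453
finger_force: 28.0
clock: 7.27
tool_pos: [0.4792, -0.0365, 0.1008]
eef_rot: [0.784, 0.621, -0.0, 0.001]
contact_force: [-3.5, -4.3, 22.5]
opening: 0.452
finger_force: 28.8
clock 7.2667 grip n 0.07302824653381339 t -0.4749469438949222 z 0.11982203542714442 yang -13.286004651222454 F [-3.5 -4.3 22.5]
scene 1392
  z0.005 98 n front 0.035 L [-0.0107  0.0286]
  z0.015 120 n front 0.0358 L [-0.0131  0.0304]
  z0.025 102 n front 0.0362 L [-0.0138  0.0306]
  z0.035 111 n front 0.0363 L [-0.012   0.0305]
  z0.045 77 n front 0.0373 L [-0.013  0.029]
  z0.065 66 n front 0.0413 L [-0.0121  0.0234]
  z0.075 228 n front 0.0417 L [-0.0169  0.0299]
  z0.085 240 n front 0.0469 L [-0.0145  0.0254]
  z0.095 78 n front 0.0538 L [-0.0073  0.0172]
  z0.105 49 n front 0.0546 L [-0.0122  0.0167]
  z0.125 140 n front 0.0594 L [-0.0155  0.0137]
side 2158
  z0.005 143 n front 0.0339 L [-0.0266  0.0294]
  z0.015 173 n front 0.0336 L [-0.0252  0.0293]
  z0.025 176 n front 0.0345 L [-0.0268  0.0305]
  z0.035 179 n front 0.0358 L [-0.025  0.029]
  z0.045 182 n front 0.0361 L [-0.0249  0.0289]
  z0.055 28 n front 0.037 L [-0.0149  0.0206]
  z0.065 166 n front 0.0384 L [-0.0266  0.0304]
  z0.075 235 n front 0.039 L [-0.0266  0.0286]
  z0.085 224 n front 0.0437 L [-0.0219  0.024 ]
  z0.095 140 n front 0.0524 L [-0.0162  0.0181]
  z0.105 98 n front 0.0537 L [-0.0177  0.018 ]
  z0.115 125 n front 0.0534 L [-0.0177  0.0179]
  z0.125 159 n front 0.0545 L [-0.0195  0.0196]
```

The base has dragged behind and the bottle now leans about 5° towards the fence. I'll unload it a little and tilt the wrist so the base leads again.

```bash
python3 -m pendant '[[0,0,-0.12,0,0,0],[0,0,0,0,0.02,0],[0,0,0,0,0.02,0],[0,0,0,0,0.018,0],[0,0,0,0,0,0]]' - 35
python3 look.py l5 | grep -v "z0.0[1246]\|z0.1"
```

```text
clock: 7.78
tool_pos: [0.4791, -0.0378, 0.1022]
eef_rot: [0.782, 0.616, 0.072, -0.057]
contact_force: [-0.2, 1.5, 5.2]
opening: 0.449
finger_force: 35.1
clock 7.7833 grip n 0.06817011201642037 t -0.4752196441584498 z 0.12092076095648566 yang -13.567043664962428 F [-0.2  1.5  5.2]
scene 755
  z0.035 18 n front 0.0497 L [0.001  0.0143]
  z0.075 199 n front 0.0478 L [-0.0071  0.0295]
  z0.085 163 n front 0.0523 L [-0.0069  0.0263]
  z0.095 24 n front 0.0545 L [-0.0021  0.0168]
side 2016
  z0.005 146 n front 0.0533 L [-0.0255  0.0302]
  z0.035 152 n front 0.0483 L [-0.0268  0.0279]
  z0.055 44 n front 0.0456 L [-0.0232  0.0216]
  z0.075 223 n front 0.0463 L [-0.0265  0.029 ]
  z0.085 215 n front 0.0512 L [-0.0241  0.0255]
  z0.095 112 n front 0.0552 L [-0.0177  0.0184]
```

View pics/l5.png

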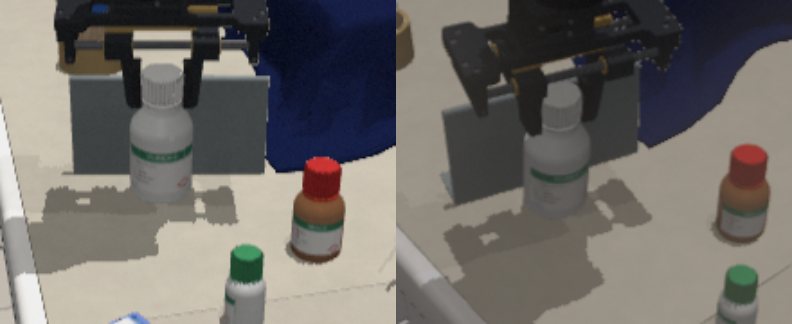

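```bash
python3 -m pendant '[[0.12,0,0.02,0,0,0],[0.12,0,0.02,0,0,0],[0.12,0,0.02,0,-0.006,0],[0.12,0,0.02,0,-0.007,0],[0,0,0,0,0,0]]'
python3 -m pendant '[[0.1,0,0.02,0,-0.007,0],[0.1,0,0.02,0,-0.007,0],[0.06,0,0.02,0,-0.006,0],[0,0,0,0,0,0],[0,0,0,0,0,0]]'
python3 look.py l6 | grep -v "z0.0[1246]\|z0.1"
```

```text
clock: 8.3
tool_pos: [0.4823, -0.0215, 0.1019]
eef_rot: [0.781, 0.621, 0.055, -0.044]
contact_force: [0.3, -1.1, -4.1]
opening: 0.451
finger_force: 35.2
clock: 8.72
tool_pos: [0.4829, -0.0183, 0.1012]
eef_rot: [0.783, 0.621, 0.029, -0.024]
contact_force: [-0.9, -4.5, 0.0]
opening: 0.45
finger_force: 35.3
clock 8.7167 grip n 0.09009478264808693 t -0.4745249934661912 z 0.12014517467392476 yang -13.222494924998774 F [-0.9 -4.5  0. ]
scene 1216
  z0.005 79 n front 0.0532 L [-0.0074  0.0252]
  z0.035 104 n front 0.0545 L [-0.0126  0.0297]
  z0.075 213 n front 0.0589 L [-0.0156  0.0294]
  z0.085 230 n front 0.0633 L [-0.0139  0.0249]
  z0.095 64 n front 0.0716 L [-0.0055  0.0175]
side 2095
  z0.005 147 n front 0.0513 L [-0.0262  0.0295]
  z0.035 177 n front 0.053 L [-0.0259  0.0291]
  z0.055 24 n front 0.0548 L [-0.0132  0.0306]
  z0.075 215 n front 0.057 L [-0.0274  0.0286]
  z0.085 225 n front 0.0607 L [-0.0222  0.025 ]
  z0.095 134 n front 0.0684 L [-0.0152  0.0162]
```

```bash
python3 -m pendant '[[0,0,-0.03,0,0.012,0],[0,0,0,0,0.012,0],[0.03,0,0,0,0.01,0],[0.03,0,0,0,0.005,0],[0,0,0,0,0,0]]'
python3 look.py l7 | grep -v "z0.0[1246]\|z0.1"
```

```text
clock: 9.23
tool_pos: [0.4828, -0.0175, 0.1017]
eef_rot: [0.781, 0.617, 0.078, -0.063]
contact_force: [-2.9, -7.0, -0.6]
opening: 0.449
finger_force: 35.6
clock 9.2333 grip n 0.08849490535193115 t -0.47426029501690503 z 0.12032350949729885 yang -13.377345141822529 F [-2.9 -7.  -0.6]
scene 975
  z0.035 83 n front 0.056 L [-0.0111  0.0295]
  z0.075 194 n front 0.059 L [-0.0133  0.0291]
  z0.085 221 n front 0.0639 L [-0.0108  0.0252]
  z0.095 59 n front 0.0717 L [-0.0024  0.018 ]
side 2073
  z0.005 140 n front 0.055 L [-0.0265  0.0293]
  z0.035 171 n front 0.0543 L [-0.0262  0.027 ]
  z0.055 18 n front 0.0552 L [-0.0099  0.0304]
  z0.075 219 n front 0.0573 L [-0.0277  0.0284]
  z0.085 218 n front 0.0613 L [-0.0234  0.0238]
  z0.095 132 n front 0.0685 L [-0.0172  0.0177]
```

```bash
python3 -m pendant '[[0,0,0,0,0.012,0],[0.02,0,0,0,0,0],[0,0,0.05,0,0,0],[0,0,0.03,0,0,0],[0,0,0,0,0,0]]'
python3 look.py l8 | grep -v "z0.0[1246]\|z0.1"
```

```text
clock: 9.75
tool_pos: [0.4841, -0.0157, 0.1009]
eef_rot: [0.779, 0.616, 0.093, -0.073]
contact_force: [-3.5, -7.3, 4.3]
opening: 0.445
finger_force: 35.8
clock 9.75 grip n 0.08987178352902032 t -0.4750977209274032 z 0.11935169584915045 yang -13.25978416482903 F [-3.5 -7.3  4.3]
scene 1009
  z0.005 11 n front 0.0541 L [-0.0018  0.0208]
  z0.035 92 n front 0.055 L [-0.0139  0.0202]
  z0.075 211 n front 0.0599 L [-0.0145  0.0292]
  z0.085 219 n front 0.0644 L [-0.0153  0.0244]
  z0.095 65 n front 0.0712 L [-0.0045  0.0167]
side 2078
  z0.005 157 n front 0.0536 L [-0.0273  0.0283]
  z0.035 176 n front 0.0541 L [-0.0271  0.0278]
  z0.055 19 n front 0.0542 L [-0.0065  0.0274]
  z0.075 220 n front 0.0568 L [-0.027   0.0276]
  z0.085 217 n front 0.0622 L [-0.0233  0.0238]
  z0.095 126 n front 0.0689 L [-0.0164  0.0168]
```

View pics/l8.png

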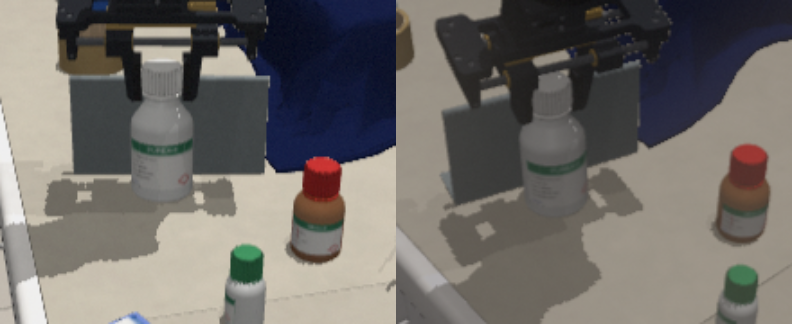

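Base is about 3 mm off the fence with a slight lean. One more correction before releasing: unload, tip the base in, lower.

```bash
python3 -m pendant '[[-0.06,0,-0.08,0,0,0],[-0.06,0,-0.02,0,0.012,0],[0,0,0,0,0.012,0],[0,0,0,0,0.006,0],[0,0,0,0,0,0]]'
python3 look.py l9 | grep -v "z0.0[1246]\|z0.1"
python3 -m pendant '[[0.06,0,0,0,0,0],[0.06,0,0,0,0,0],[0,0,0.03,0,0,0],[0,0,0,0,0,0]]'
python3 look.py l10 | grep -v "z0.0[1246]\|z0.1"
```

```text
clock: 10.27
tool_pos: [0.4837, -0.0186, 0.102]
eef_rot: [0.773, 0.612, 0.13, -0.103]
contact_force: [-0.6, -2.8, -3.3]
opening: 0.453
finger_force: 35.8
clock 10.2667 grip n 0.08518606836459659 t -0.47529584819622694 z 0.11997189585597463 yang -13.28999125934621 F [-0.6 -2.8 -3.3]
scene 815
  z0.035 56 n front 0.0564 L [-0.0037  0.016 ]
  z0.075 212 n front 0.0584 L [-0.0155  0.0289]
  z0.085 212 n front 0.0629 L [-0.013   0.0246]
  z0.095 47 n front 0.07 L [-0.001   0.0166]
side 2046
  z0.005 149 n front 0.0559 L [-0.0273  0.0286]
  z0.035 168 n front 0.0549 L [-0.027   0.0282]
  z0.055 16 n front 0.0554 L [-0.0189  0.0235]
  z0.075 215 n front 0.0564 L [-0.0277  0.0277]
  z0.085 221 n front 0.0605 L [-0.0232  0.024 ]
  z0.095 122 n front 0.0683 L [-0.0162  0.017 ]
clock: 10.7
tool_pos: [0.4842, -0.0162, 0.1026]
eef_rot: [0.773, 0.612, 0.129, -0.102]
contact_force: [-2.3, -7.1, -0.3]
opening: 0.45
finger_force: 36.0
clock 10.7 grip n 0.08772701201210929 t -0.47529623202108473 z 0.1205981112443485 yang -13.25123209195442 F [-2.3 -7.1 -0.3]
scene 868
  z0.035 68 n front 0.057 L [-0.0103  0.0222]
  z0.075 199 n front 0.06 L [-0.0159  0.0292]
  z0.085 225 n front 0.0638 L [-0.0144  0.0249]
  z0.095 69 n front 0.0703 L [-0.0041  0.018 ]
side 2046
  z0.005 152 n front 0.0552 L [-0.0273  0.0285]
  z0.035 168 n front 0.0551 L [-0.027   0.0282]
  z0.055 15 n front 0.0547 L [-0.013   0.0237]
  z0.075 222 n front 0.057 L [-0.0275  0.0277]
  z0.085 223 n front 0.0612 L [-0.0233  0.0241]
  z0.095 133 n front 0.068 L [-0.0163  0.017 ]
```

```bash
python3 -m pendant '[[-0.02,0,0.06,0,0,0],[0,0,0,0,0,0]]'
python3 -m pendant '[[0,0,0,0,0,0],[0,0,0,0,0,0],[0,0,0,0,0,0],[0,0,0,0,0,0],[0,0,0,0,0,0]]' 0.7
python3 -m pendant '[[0,0,0,0,0,0],[0,0,-0.3,0,0,0],[0,0,-0.5,0,0,0],[0,0,-0.8,0,0,0],[0,0,-0.8,0,0,0]]'
python3 -m pendant '[[0,0,-0.8,0,0,0],[0,0,-0.8,0,0,0],[0,0,-0.5,0,0,0],[0,0,0,0,0,0],[0,0,0,0,0,0]]'
sed -i "s/^t=sys.argv\[1\];/t=sys.argv[1];/; s/N>g\[:2\]@nh-.06/N>.0/; s/L=W\[...,:2\]@tv-g\[:2\]@tv/L=W[...,:2]@tv+.475/" look.py; python3 look.py l11
```

```text
clock: 10.97
tool_pos: [0.4844, -0.0163, 0.1011]
eef_rot: [0.773, 0.612, 0.129, -0.102]
contact_force: [-1.2, -7.6, 0.2]
opening: 0.444
finger_force: 36.0
clock: 11.38
tool_pos: [0.4845, -0.0143, 0.1013]
eef_rot: [0.772, 0.613, 0.13, -0.103]
contact_force: [0.1, -0.3, -0.5]
opening: 0.804
finger_force: 0.0
clock: 11.8
tool_pos: [0.4791, -0.0343, 0.1585]
eef_rot: [0.773, 0.613, 0.13, -0.104]
contact_force: [-0.9, -0.7, -0.4]
opening: 0.847
finger_force: 0.0
clock: 12.22
tool_pos: [0.476, -0.0513, 0.2079]
eef_rot: [0.773, 0.612, 0.13, -0.102]
contact_force: [0.3, 0.9, 0.1]
opening: 0.853
finger_force: 0.0
clock 12.2167 grip n 0.05163756356210168 t -0.47516901614185053 z 0.2258166034862687 yang -13.239267799055412 F [0.3 0.9 0.1]
scene 1234
  z0.015 93 n front 0.056 L [-0.0284  0.0283]
  z0.025 68 n front 0.0562 L [-0.0151  0.0278]
  z0.035 75 n front 0.0552 L [-0.0155  0.0157]
  z0.045 9 n front 0.055 L [-0.0124  0.0012]
  z0.065 52 n front 0.0572 L [-0.0251  0.0287]
  z0.075 292 n front 0.0584 L [-0.0254  0.0277]
  z0.085 225 n front 0.0642 L [-0.0206  0.0216]
  z0.095 63 n front 0.0694 L [-0.0141  0.0167]
  z0.105 44 n front 0.0687 L [-0.0154  0.0179]
  z0.115 13 n front 0.0775 L [0.0156 0.0191]
  z0.125 292 n front 0.0702 L [-0.0177  0.0172]
side 2067
  z0.005 156 n front 0.0544 L [-0.0294  0.0282]
  z0.015 167 n front 0.0545 L [-0.0293  0.028 ]
  z0.025 165 n front 0.0545 L [-0.0292  0.0263]
  z0.035 165 n front 0.0547 L [-0.0291  0.0262]
  z0.045 119 n front 0.0545 L [-0.0279  0.0258]
  z0.055 44 n front 0.0555 L [-0.0283  0.0221]
  z0.065 177 n front 0.0553 L [-0.03    0.0273]
  z0.075 239 n front 0.0561 L [-0.0287  0.027 ]
  z0.085 203 n front 0.0612 L [-0.0234  0.0218]
  z0.095 101 n front 0.0683 L [-0.0164  0.015 ]
  z0.105 116 n front 0.0667 L [-0.0198  0.0165]
  z0.115 133 n front 0.0669 L [-0.0215  0.0182]
  z0.125 226 n front 0.0668 L [-0.0197  0.0168]
```

View pics/l11.png

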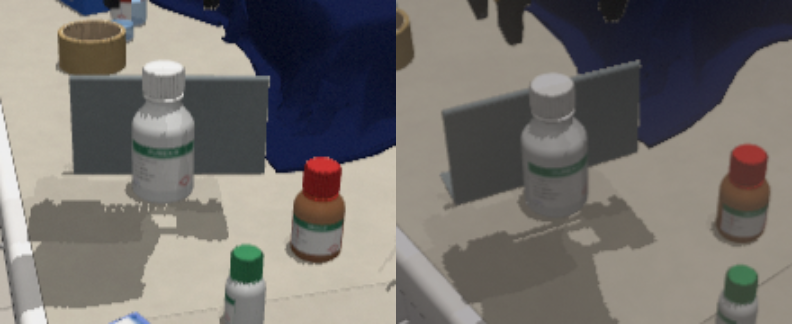

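The bottle stands vertical about 2 mm from the fence face, the gripper is clear of it, and the small bottles haven't moved.

```bash
python3 -c "
from plant import r
print(r.finish_job())"
```

```text
the job is handed in; nothing more can be done
None
```

The white bottle now stands upright on its base, about 2 mm from the front of the fence, and the gripper has let go; the two small bottles were not disturbed, and I handed the job in at about 12 s without a verdict shown.

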